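Find and mark the balance point of a scoop

ROBOT

A 6-joint arm with a two-finger parallel gripper is mounted at the origin on the work surface. World frame = base frame: x ahead of the robot, y to its left, z up, the work surface at z = 0. Lengths are in mm, angles in rad, forces in N, time in s.
With the tool pointing down it reaches from about 275 to 825 mm from the base axis. Payload 4.9 kg.
Tool frame: the origin (TCP) lies at the very end of the fingers, on their centre line; the grasp point (between the pads) lies 19 mm behind it; z points along the fingers, y is the direction in which the jaws open and shut (so a half turn about z gives the same grasp; the last joint's range is limited). The gripper opens to 85 mm and grips with 20 to 120 N. Pads are 22 mm wide; open, the fingers measure 114 mm over their backs; the gripper's body (76 mm by 85 mm) begins 54 mm behind the grasp point. The pads swing forward as they close: fully open they stand 13 mm farther back than shut.
Start: joints at [-1.248, 0.326, -0.193, 1.052, 0, 1.437], TCP at [242.607, -493.62, 231.281] pointing down, gripper open.
Joint ranges: [-2.65, 2.65], [-0.97, 1.79], [-1.3, 1.35], [-1.93, 2.1], [-1.47, 1.37], [-3.14, 3.14]. Speed limits (rad/s): [2.57, 2.57, 3.14, 3.14, 3.14, 3.14].

INTERFACE

Orientations are given as [roll, pitch, yaw] about the fixed x, y, z axes, in that order (R = Rz(yaw) Ry(pitch) Rx(roll)).
In Python, from bench import bot, solve_ik, imaging gives the robot as it stands. Calls block until the motion is done:
- bot.move_ptp(position, orientation): joint-space move of the TCP to a pose.
- bot.movel(position, rot=None, max_speed=150, threshold=None): straight line of the TCP; rot=None keeps the orientation; max_speed is the mean speed in mm/s. With threshold (N) it stops when the force on the tool has changed by that much, and returns True; else False.
- bot.move_j(angles): joint-space move.
- bot.grip(opening, effort=None): opening from 0.0 (shut) to 1.0 (fully open); effort is the grip in N (None keeps the last); returns when the fingers have stopped.
- bot.dwell(seconds).
- solve_ik(position, orientation): joint angles nearest the present ones, or None.
- bot.get_state(): the state.
- imaging.capture(name): name is "scene" or "top" or "wrist"; returns the picture (384x512x3 uint8, blue, green, red); there is no depth.
- imaging.camera_model(name): a dict with "K" (3x3 intrinsics, pixels), "k1" (the pictures are not rectified: a ray, as slopes to the right and down, at radius r is drawn at 1 + k1 r^2 times it, then the intrinsics apply), "position" and "rotation" of the camera in the world. Camera axes: x right, y up, looking along -z (the intrinsics and any distortion apply to the point x, -y, -z); pixel columns grow to the right and rows downward; lengths in mm; the calibration is good to about 2 mm. A picture is of the moment at which its call begins: read the wrist's pose just before it. camera_model takes no time and is no camera call; for the wrist camera it gives the pose at the moment of the call.
A pose or a line that the arm cannot do raises bot.IKError and nothing moves.
- bot.sign_off(): hands the job in, once; it reports no verdict.
The state is a dict: "t": time; "qpos": joint angles; "joint_velocities": joint speeds; "effort": joint torques, N m; "tcp_pos": TCP position; "orientation": TCP orientation; "contact_force": force on the tool from outside, world axes, zero at the start; "wrist_torque": the same for the moment, N m; "opening": opening from 0.0 (shut) to 1.0 (fully open).
Only numpy, scipy, OpenCV 4.12 (cv2) and the standard library are available. Lean on these libraries where they do the work, as an engineer would, in place of code of your own. Each camera call takes 0.05 s, during which the arm holds its last target.

TASK

I want to hang the long white scoop level from a hook, so find its balance point: slide it along the steel knife edge it lies on, without lifting it off, until you can let go and it stays level on the edge alone. Then mark the point by laying the orange collar flat on the scoop's handle, centred right above the knife edge, and leave the scoop still balanced level with the collar on it. Be gentle throughout, never pressing the scoop down hard on its stand, and leave the food box, the baby bottles and the teaspoon where they are.

Things in the scene. Friction and masses are not known exactly. Their poses are not given: they have to be found in the camera images.
- stand: Fixed balance stand; origin at the centre of its underside, on the counter. Wooden base 180 (x) x 70 (y) x 10 mm; at its middle a steel knife edge. The scoop slides along the stand's x. At x = +70 and -70 mm grey rest posts (12 mm along x, 36 along y, top 39 mm up) catch the unbalanced scoop at about 0.08 rad tilt. A black line across the base, along y, shows from above where the edge is.
- edge (a point): Centre of the top of the knife edge, 45 mm above the counter, axes as the stand's. Blunt steel top 10 mm wide along x, 36 mm along y, in a rubber bed (18 mm wide along x, up to 34 mm) that lets it rock with the scoop, springy and damped: let go, the scoop tilts about 0.013 rad per mm off balance up to some 4 mm, then tips on to a post within a second. Its ends show on both sides of the handle.
- scoop: White scoop, loose, 300 mm long, about 210 g, across the knife edge roughly along the stand's x. Origin mid-length on its flat underside; x from the grip end (-150 mm, last 36 mm blue) to the bowl's front (+150), z up. Handle 24 mm wide, 12 thick, x -150 to +90; bowl an open box, x +88 to +150, 56 wide, 38 high, walls 3, underside in one plane with the handle's.
- scoop_mid (a point): The scoop's middle, 6 mm above its underside, axes as the scoop's; 51 mm above the counter when level on the edge. The hidden balance point lies between x = -15 and +23 mm from here (the blue end's weight varies). At the start the edge is on its grip side, so the bowl end is down on a post. It stays level only with the balance point within about 3 mm of the edge's middle.
- scoop_tail (a point): Centre of the grip end face of the handle: x = -150 mm, 6 mm above the underside.
- scoop_front (a point): Point on the flat front face of the bowl: x = +150 mm, 6 mm above the underside. Pushing here slides the scoop towards its grip end. A push above the knife edge tips the scoop for as long as it lasts, so judge the balance only with the scoop let go.
- collar_center (a point): Centre of the hard silicone bottle collar: orange ring, outer diameter 44, hole 28, height 16 mm, 18 g, lying flat and loose on the counter; the point is on its axis half-way up (8 mm).
- food_box_center (a point): Bystander: centre of the closed plastic food box with four green snap clamps, 136 x 186 x 76 mm.
- bottle0_center (a point): Bystander: empty baby bottle with blue cap ring, 60 mm diameter, 153 mm high; point on its axis 70 mm up.
- bottle1_center (a point): Bystander: empty baby bottle with yellow cap ring, same size; point on its axis 70 mm up.
- teaspoon_grip (a point): Bystander: grip point of a stainless teaspoon 126 mm long lying flat.
Things that resemble listed ones, but are neither listed nor needed, are in the scene too. What is shaped like the stand but green is not meant. Of the things that look like the part that bears collar_center, take the one that is farthest to the robot's right at the start.

How it is judged:
By the outcome, as a careful person would: the job done as asked, in the order asked, and still so for the second after the job is handed in, with the robot touching nothing.
It also fails if it takes over 72 s, if anything falls off the work surface, if the arm or the gripper's body presses on something with over 40 N, if the wrist force passes 120 N, or if a joint passes its speed limit or range.

## Working session

There is one attempt and no reset: what is moved stays moved. The work goes in short steps, each a Python script; the robot and the scene stay as the last script left them, time stands still between calls to the robot, and variables do not carry over. Pictures are saved under pics/ and viewed, and the job is handed in when it is done.

```bash
ls; mkdir -p pics; python3 - <<'E'
from bench import bot, solve_ik, imaging
import cv2
for n in ["scene","top","wrist"]:
    m=imaging.camera_model(n); print(n,m)
    cv2.imwrite(f"pics/{n}0.png",imaging.capture(n))
s=bot.get_state();print(s)
E
```

```text
pics
scene {'K': array([[352.66893999,   0.        , 251.17737777],
       [  0.        , 352.66893999, 188.5115804 ],
       [  0.        ,   0.        ,   1.        ]]), 'k1': -0.021088485002795955, 'position': array([ 912.90931685, -355.81967737,  742.98260446]), 'rotation': array([ 0.60423982, -0.0034327 ,  0.81893219])}
top {'K': array([[359.13191866,   0.        , 255.66970439],
       [  0.        , 359.13191866, 192.90057807],
       [  0.        ,   0.        ,   1.        ]]), 'k1': -0.0719154160078141, 'position': array([498.30958715, -33.18743015, 870.18916366]), 'rotation': array([ 0.09642974,  0.00500101, -1.56490741])}
wrist {'K': array([[335.40333243,   0.        , 253.99928055],
       [  0.        , 335.40333243, 196.0796522 ],
       [  0.        ,   0.        ,   1.        ]]), 'k1': -0.004891500749836259, 'position': array([ 302.10697307, -463.31856329,  373.02664898]), 'rotation': array([-0.26719305,  0.00125649, -1.11380024])}
{'t': 0.15, 'qpos': array([-1.24821553e+00,  3.26813921e-01, -1.93379558e-01,  1.05201622e+00,
       -2.13885694e-05,  1.43660025e+00]), 'joint_velocities': array([ 0.00015757, -0.00247822,  0.00364428,  0.00080695, -0.00131201,
       -0.00053641]), 'effort': array([ 8.68956377e-04, -4.43704140e+01,  2.62664741e+01,  1.04815044e-02,
       -2.42154956e-04, -6.82508343e-06]), 'tcp_pos': array([ 242.43880099, -493.16360858,  230.65015242]), 'orientation': array([-3.14018912e+00, -1.67904495e-04,  4.56776765e-01]), 'contact_force': array([ 0.149939  , -0.02820406,  0.16735704]), 'wrist_torque': array([ 0.04212106, -0.00458953,  0.02648859]), 'opening': 1.001565917697392}
```

View pics/scene0.png

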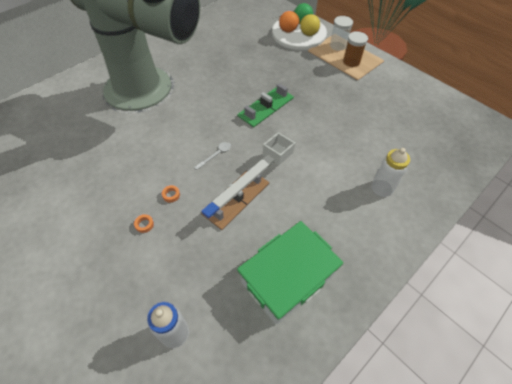

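View pics/top0.png

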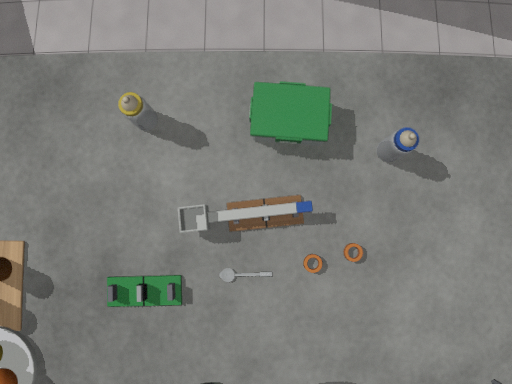

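View pics/wrist0.png

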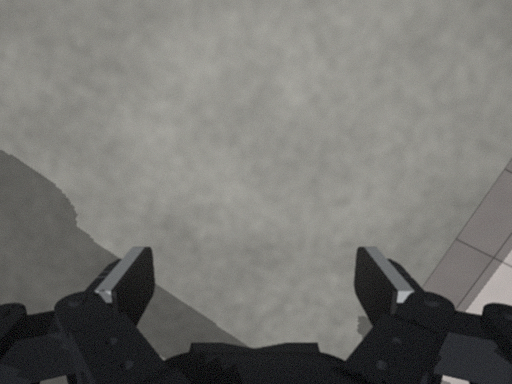

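Top view: there are two orange rings, at (313,263) and (353,252). Image right is the robot's right, so (353,252) is meant. The wooden stand is at about (265,213); the green look-alike at (145,291) is not meant. The scoop has its blue end at (305,207) and its bowl at (193,218).

```bash
cat > h.py <<'E'
import numpy as np, cv2
from bench import bot, solve_ik, imaging
from scipy.spatial.transform import Rotation as Ro
def ray(n,uv,m=None):
    m=m or imaging.camera_model(n); K=m["K"]
    d=np.array([(uv[0]-K[0,2])/K[0,0],(uv[1]-K[1,2])/K[1,1]]); s=d.copy()
    for _ in range(20): s=d/(1+m["k1"]*(s@s))
    return np.array(m["position"]),Ro.from_euler("xyz",m["rotation"]).apply([s[0],-s[1],-1])
def at(n,uv,z,m=None):
    p,d=ray(n,uv,m); return p+d*(z-p[2])/d[2]
def proj(n,P,m=None):
    m=m or imaging.camera_model(n); K=m["K"]
    q=Ro.from_euler("xyz",m["rotation"]).inv().apply(np.array(P)-m["position"])
    s=np.array([q[0],-q[1]])/-q[2]; s=s*(1+m["k1"]*(s@s))
    return s*[K[0,0],K[1,1]]+K[:2,2]
def crop(img,x0,y0,w,h,f,name):
    cv2.imwrite("pics/"+name,cv2.resize(img[y0:y0+h,x0:x0+w],None,fx=f,fy=f,interpolation=cv2.INTER_CUBIC))
E
python3 - <<'E'
from h import *
i=cv2.imread("pics/top0.png")
crop(i,170,185,160,60,5,"t_scoop.png"); crop(i,290,235,80,45,8,"t_col.png")
crop(cv2.imread("pics/scene0.png"),190,120,120,110,5,"s_scoop.png")
E
```

```text
(no output)
```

View pics/t_scoop.png

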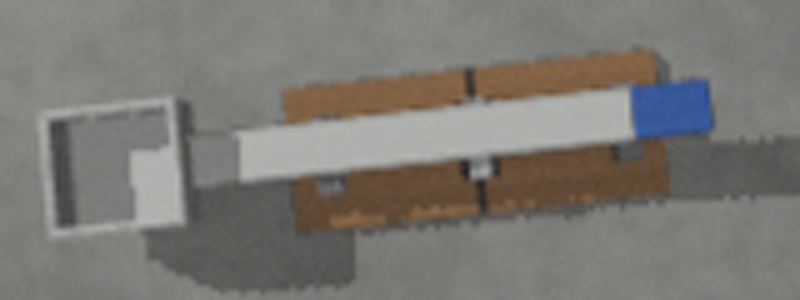

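View pics/t_col.png

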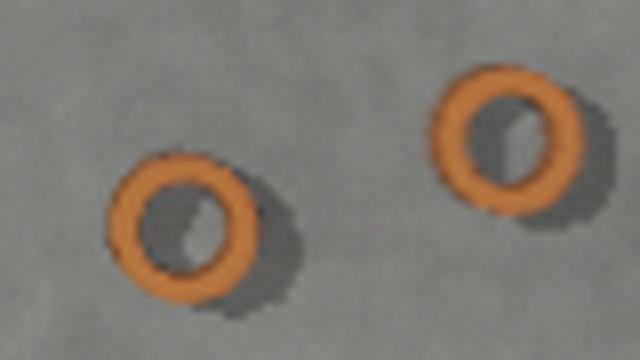

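View pics/s_scoop.png

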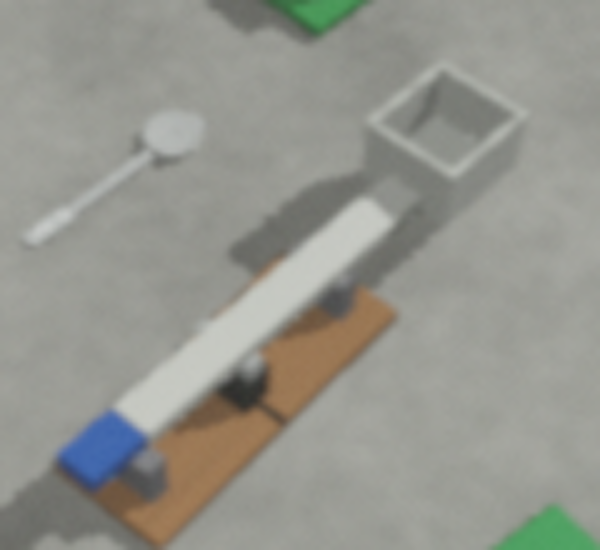

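```bash
python3 - <<'E'
from h import *
T=lambda x,y:np.array([(x+.5)/5-.5+170,(y+.5)/5-.5+185])
C=[at("top",T(*p),10) for p in [(285,90),(655,50),(668,192),(300,232)]]
c=np.mean(C,0); print(np.round(C,1),c)
print("lens",[np.linalg.norm(C[i]-C[(i+1)%4]) for i in range(4)])
d=C[0]-C[1]+C[3]-C[2]; a=np.arctan2(d[1],d[0]);print("stand yaw",a)
# line ends: top (468,70), bottom (483,212)
print("line",at("top",T(468,70),10),at("top",T(483,212),10))
print("edge ends", at("top",T(475,100),45),at("top",T(484,163),45))
# scoop
tail=[at("top",T(708,82),67),at("top",T(712,131),67)];print("tail",tail)
b=[at("top",T(632,87),64),at("top",T(636,137),64)];print("blue/white",b, np.mean(tail,0)-np.mean(b,0))
fr=[at("top",T(40,115),73),at("top",T(50,237),73)];print("front top",fr)
Ccol=[at("top",np.array([(x+.5)/8-.5+290,(y+.5)/8-.5+235]),16) for x,y in [(507,140),(183,228)]];print("col",Ccol)
S=lambda x,y:np.array([(x+.5)/5-.5+190,(y+.5)/5-.5+120])
print("scene base corners",[at("scene",S(*p),10) for p in [(397,315),(160,543),(65,465)]])
E
```

```text
[[ 557.7   41.3   10. ]
 [ 578.  -136.5   10. ]
 [ 509.8 -142.4   10. ]
 [ 489.8   33.3   10. ]] [533.83730432 -51.09647027  10.        ]
lens [np.float64(178.99742617120557), np.float64(68.3753670535119), np.float64(176.79691180323886), np.float64(68.3375853007761)]
stand yaw 1.684208120027308
line [567.83054856 -46.56875723  10.        ] [499.89173083 -54.0004558   10.        ]
edge ends [551.16812513 -49.30049587  45.        ] [522.23546176 -53.53600954  45.        ]
tail [array([ 558.3897643 , -153.44467267,   67.        ]), array([ 536.40062904, -155.06008841,   67.        ])]
blue/white [array([ 556.18331324, -119.58870664,   64.        ]), array([ 533.68809055, -121.29046457,   64.        ])] [  2.45949477 -33.81279494   3.        ]
front top [array([541.4991744 , 145.28449703,  73.        ]), array([487.34883724, 139.4836898 ,  73.        ])]
col [array([ 441.52281704, -259.39677236,   16.        ]), array([ 415.69924845, -163.04015431,   16.        ])]
scene base corners [array([562.63143831,  37.52955776,  10.        ]), array([ 580.3419442 , -136.30077005,   10.        ]), array([ 516.75736641, -142.33306639,   10.        ])]
```

```bash
cat >> h.py <<'E'
SYAW=1.681
EDGE=np.array([533.8,-51.1,45.])
sx=np.array([np.cos(SYAW),np.sin(SYAW),0]); sy=np.array([-np.sin(SYAW),np.cos(SYAW),0])
# scoop axis line point beside the edge (z ignored)
AX=np.array([536.,-51.1,0])
def rot(xdir,tilt):
    """tool x horizontally along xdir, tool pointing down, tip leaning tilt towards xdir"""
    u=np.array([0,0,1.]); x=np.cos(tilt)*xdir+np.sin(tilt)*u; z=np.sin(tilt)*xdir-np.cos(tilt)*u
    y=np.cross(z,x); return Ro.from_matrix(np.c_[x,y,z]).as_euler("xyz")
PF=rot(-sx,0.25)
def pf(s,z): # TCP with leading finger face at distance s from edge along sx
    p=AX+sx*(s+10.7-0.0); p[2]=z; return p
def st(): 
    s=bot.get_state(); print("t",round(s["t"],2),"tcp",np.round(s["tcp_pos"],1),"F",np.round(s["contact_force"],2),"open",round(s["opening"],3)); return s
E
python3 - <<'E'
from h import *
for s,z in [(215,150),(205,42),(130,42)]:
    print(pf(s,z),PF,solve_ik(pf(s,z),PF))
bot.grip(0.3,20); 
bot.move_ptp(pf(215,120),PF); st()
bot.movel(pf(212,42),max_speed=150); st()
cv2.imwrite("pics/w1.png",imaging.capture("wrist")); cv2.imwrite("pics/s1.png",imaging.capture("scene"))
i=imaging.capture("top"); crop(i,150,165,170,80,4,"t1.png")
E
```

```text
[511.17734681 173.23084025 150.        ] [ 3.14159265 -0.25       -1.46059265] [ 0.32630386  0.43246892 -0.28009677  0.91292699 -0.24406548 -1.34798641]
[512.27715421 163.29150307  42.        ] [ 3.14159265 -0.25       -1.46059265] [ 0.30864451  0.55728281 -0.3988345   0.66497493 -0.24499213 -1.36616215]
[520.52570977  88.74647418  42.        ] [ 3.14159265 -0.25       -1.46059265] [ 0.17146646  0.5234647  -0.46387354  0.59908998 -0.24952101 -1.50757307]
t 3.34 tcp [511.5 172.7 120.1] F [0.43 0.05 0.02] open 0.298
t 4.01 tcp [512.  170.1  42.4] F [-0.21  0.31  0.11] open 0.299
```

View pics/w1.png

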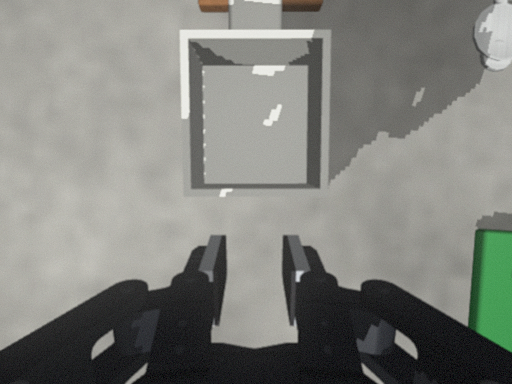

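View pics/s1.png

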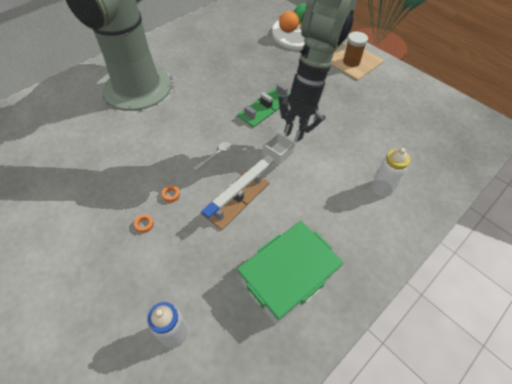

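View pics/t1.png

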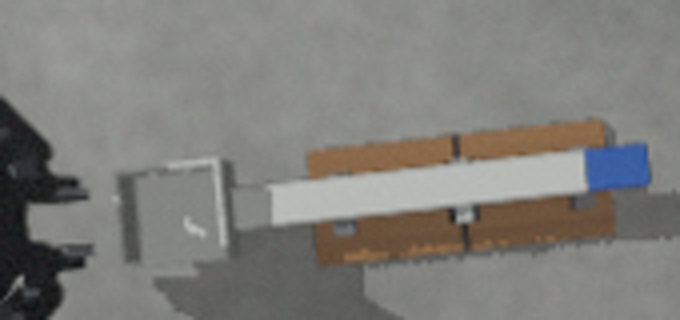

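```bash
cat >> h.py <<'E'
from scipy.optimize import least_squares
def blue(img,n):
    hsv=cv2.cvtColor(img,cv2.COLOR_BGR2HSV)
    m=cv2.inRange(hsv,(105,110,60),(125,255,255))
    p=proj(n,EDGE-sx*120); u,v=np.round(p).astype(int)
    k=np.zeros_like(m); k[v-45:v+45,u-45:u+45]=255; m&=k
    b=img[...,0].astype(float)-img[...,2]; w=b*(m>0)
    nn,l,stt,c=cv2.connectedComponentsWithStats(m); j=1+np.argmax(stt[1:,4])
    return c[j],stt[j,4]
def corners(e,th,lat):
    """e = scoop x over the edge; th>0 = bowl up"""
    ax=np.cos(th)*sx+np.array([0,0,np.sin(th)]); az=np.array([0,0,np.cos(th)])-np.sin(th)*sx
    return [EDGE+sy*lat+ax*(x-e)+sy*y+az*z for x in(-150,-114) for y in(-12,12) for z in(0,12)]
def cen(n,e,th,lat,m):
    h=cv2.convexHull(np.array([proj(n,c,m) for c in corners(e,th,lat)],np.float32)); M=cv2.moments(h); return np.array([M["m10"],M["m01"]])/M["m00"]
def tilt(top,scene):
    t,a=blue(top,"top"); s,b=blue(scene,"scene"); mt,ms=imaging.camera_model("top"),imaging.camera_model("scene")
    r=least_squares(lambda q:np.r_[cen("top",q[0],q[1]/100,q[2],mt)-t,cen("scene",q[0],q[1]/100,q[2],ms)-s],[-20,0,0],diff_step=1e-3,x_scale=[10,1,1])
    return round(r.x[0],2),round(r.x[1]/100,4),round(r.x[2],2),round(r.cost,2),a,b
def look(): return tilt(imaging.capture("top"),imaging.capture("scene"))
E
python3 - <<'E'
from h import *
print(tilt(cv2.imread("pics/top0.png"),cv2.imread("pics/scene0.png")))
E
```

```text
(np.float64(-44.39), np.float64(0.0), np.float64(0.0), np.float64(1.5), np.int32(154), np.int32(140))
```

```bash
sed -i 's/\[-20,0,0\],diff_step=1e-3/[-20,1,1],diff_step=1e-2/' h.py
python3 - <<'E'
from h import *
print(tilt(cv2.imread("pics/top0.png"),cv2.imread("pics/scene0.png")))
bot.movel(pf(163,42),max_speed=45); st()
print("pushed",look())
bot.movel(pf(172,42),max_speed=60); bot.dwell(0.6); st()
top,sc=imaging.capture("top"),imaging.capture("scene")
print(tilt(top,sc)); crop(top,150,165,190,80,4,"t2.png"); crop(sc,180,110,130,120,5,"s2.png")
E
```

```text
(np.float64(-43.32), np.float64(-0.0565), np.float64(-3.23), np.float64(0.0), np.int32(154), np.int32(140))
t 5.4 tcp [516.7 121.4  41.9] F [ 0.29 -0.21 -0.12] open 0.298
pushed (np.float64(-12.94), np.float64(-0.0606), np.float64(-3.02), np.float64(0.0), np.int32(152), np.int32(147))
t 6.4 tcp [515.9 130.4  42. ] F [ 0.72 -0.31 -0.83] open 0.3
(np.float64(-13.02), np.float64(-0.0616), np.float64(-3.15), np.float64(0.01), np.int32(151), np.int32(145))
```

View pics/t2.png

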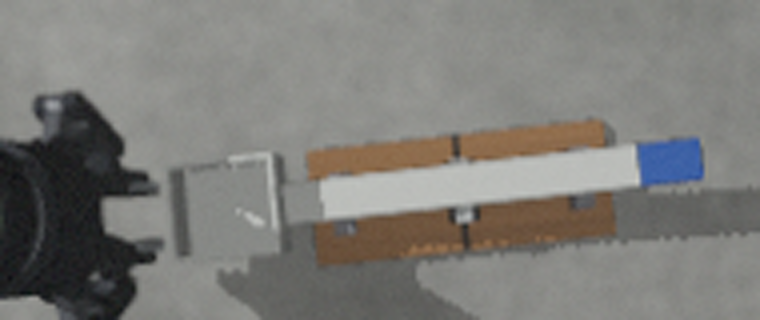

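View pics/s2.png

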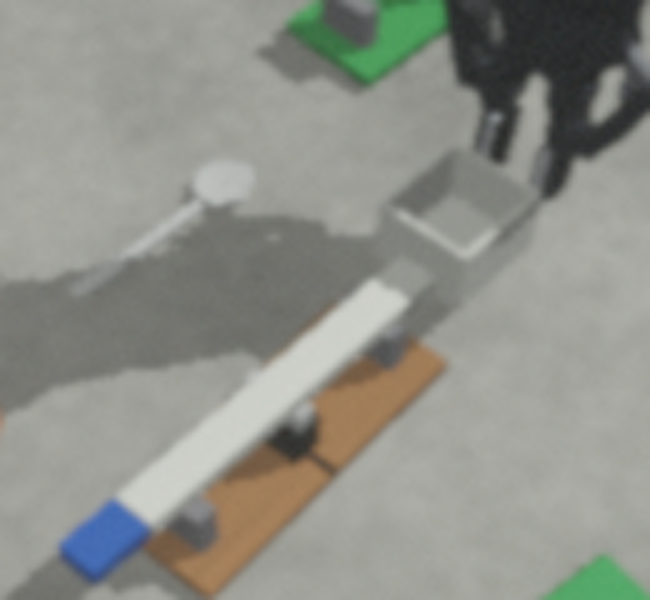

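```bash
python3 - <<'E'
from h import *
for s in (158,153.5,149,144.5,140,135.5,131,127):
    bot.movel(pf(s,42),max_speed=40)
    bot.movel(pf(s+8,42),max_speed=80); bot.dwell(0.4)
    top,sc=imaging.capture("top"),imaging.capture("scene")
    r=tilt(top,sc); print(s,r,round(bot.get_state()["t"],2))
    if r[1]>-0.048: break
bot.dwell(0.6); 
top,sc=imaging.capture("top"),imaging.capture("scene"); print(tilt(top,sc)); st()
crop(top,150,165,190,80,4,"t3.png"); crop(sc,180,110,130,120,5,"s3.png")
E
```

```text
158 (np.float64(-7.77), np.float64(-0.0603), np.float64(-3.13), np.float64(0.01), np.int32(151), np.int32(147)) 7.75
153.5 (np.float64(-2.39), np.float64(0.0028), np.float64(-3.11), np.float64(0.0), np.int32(148), np.int32(149)) 8.96
(np.float64(-2.25), np.float64(0.0011), np.float64(-3.15), np.float64(0.0), np.int32(147), np.int32(149))
t 9.66 tcp [517.1 120.1  42. ] F [ 0.12 -0.35  0.42] open 0.3
```

View pics/t3.png

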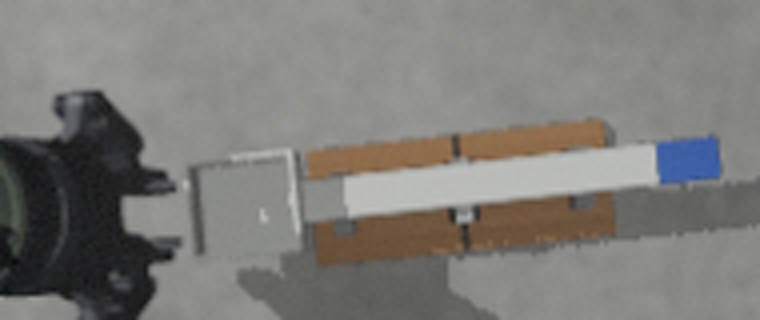

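View pics/s3.png

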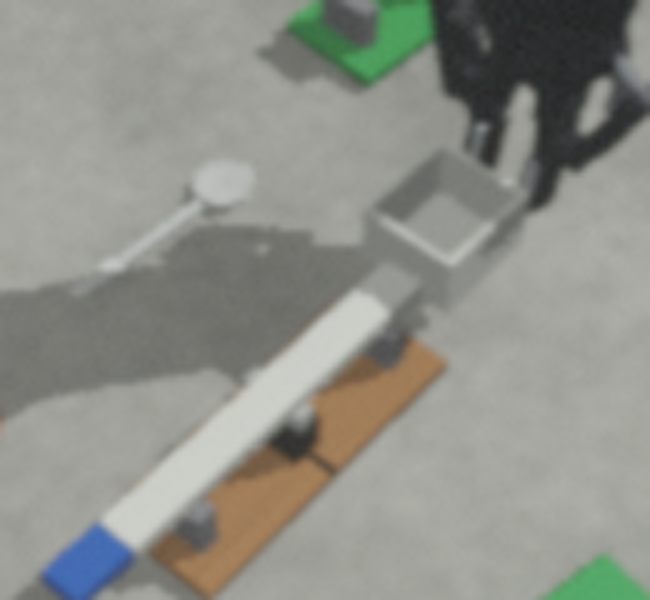

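```bash
python3 - <<'E'
from h import *
bot.movel(pf(152.2,42),max_speed=30)
bot.movel(pf(162,42),max_speed=60); bot.dwell(0.8)
for _ in range(2):
    top,sc=imaging.capture("top"),imaging.capture("scene")
    r=tilt(top,sc); print(r,round(bot.get_state()["t"],2))
m=imaging.camera_model("wrist"); i=imaging.capture("wrist"); cv2.imwrite("pics/w4.png",i)
E
```

```text
(np.float64(-1.78), np.float64(0.0103), np.float64(-3.06), np.float64(0.01), np.int32(148), np.int32(148)) 11.33
(np.float64(-1.78), np.float64(0.0082), np.float64(-3.15), np.float64(0.01), np.int32(147), np.int32(147)) 11.43
```

View pics/w4.png

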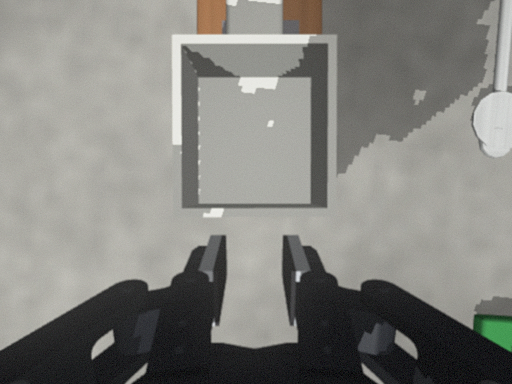

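```bash
python3 - <<'E'
from h import *
for n in ("w1","w4"):
    crop(cv2.imread(f"pics/{n}.png"),160,15,190,215,3,n+"z.png")
E
```

```text
(no output)
```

View pics/w1z.png

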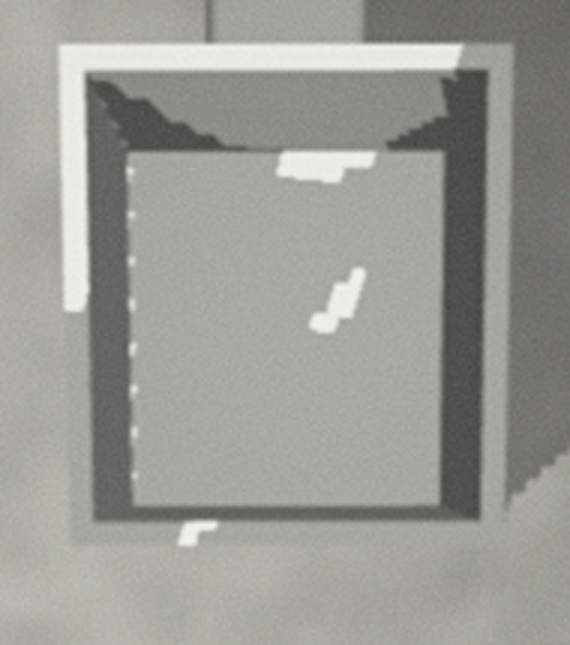

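View pics/w4z.png

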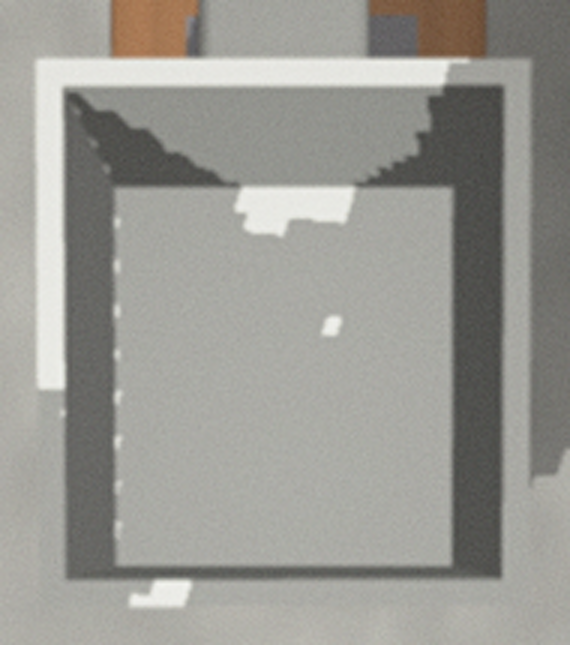

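```bash
cat > pw.py <<'E'
from h import *
def fitw(pts,m,x0=-150,y0=15,f=3):
    uv=[np.array([(x+.5)/3-.5+160,(y+.5)/3-.5+15]) for x,y in pts]
    mod=[(x,y,z) for z in(38,3) for x,y in((91,25),(91,-25),(147,-25),(147,25))]
    def P(q):
        e,th,lat,dyaw,dz=q; R=Ro.from_euler("ZY",[SYAW+dyaw,-th])
        return [proj("wrist",EDGE+[0,0,dz]+sy*lat+R.apply([a-e,b,c]),m) for a,b,c in mod]
    # image left = ? try both signs
    best=None
    for sg in(1,-1):
        mod=[(a,sg*b,c) for a,b,c in mod] if sg==-1 else mod
        r=least_squares(lambda q:np.ravel(np.array(P(q))-uv),[-5,.01,1,.01,.1],diff_step=1e-3)
        if best is None or r.cost<best.cost: best=r
    return np.round(best.x,4),round(best.cost,2),np.round(np.ravel(np.array(P(best.x))-uv),1)
E
python3 - <<'E'
from pw import *
m=imaging.camera_model("wrist"); t=bot.get_state()["tcp_pos"]
m1=dict(m); m1["position"]=m["position"]+np.array([512.0,170.1,42.4])-t
print(fitw([(85,70),(489,70),(481,520),(92,520),(129,151),(444,151),(440,506),(133,506)],m1))
print(fitw([(64,86),(504,86),(503,578),(65,578),(114,186),(453,186),(453,567),(115,567)],m))
E
```

```text
(array([-4.35761e+01, -8.20000e-02, -2.21480e+00,  3.00000e-04,
       -2.32600e-01]), np.float64(0.56), array([ 0.1, -0.4,  0.1, -0.2,  0. ,  0.2,  0.4,  0.2, -0.3,  0.3, -0.1,
        0.4, -0.5, -0.2, -0. , -0.2]))
(array([-2.7441e+00, -8.1000e-03, -2.2284e+00,  7.0000e-04, -3.6870e-01]), np.float64(1.07), array([-0.2, -0.5,  0.3, -0.4,  0. ,  0.3,  0.2,  0.3,  0.1,  0.5, -0.3,
        0.6, -0.6, -0.4,  0.3, -0.4]))
```

```bash
python3 - <<'E'
from h import *
bot.movel(pf(151.5,42),max_speed=30)
bot.movel(pf(162,42),max_speed=60); bot.dwell(0.8)
print(look(),round(bot.get_state()["t"],2))
i=imaging.capture("wrist"); crop(i,160,15,190,215,3,"w5z.png"); st()
E
```

```text
(np.float64(-1.05), np.float64(0.0166), np.float64(-3.24), np.float64(0.0), np.int32(143), np.int32(149)) 13.21
t 13.26 tcp [517.  120.5  42. ] F [ 0.51 -0.63 -0.05] open 0.303
```

View pics/w5z.png

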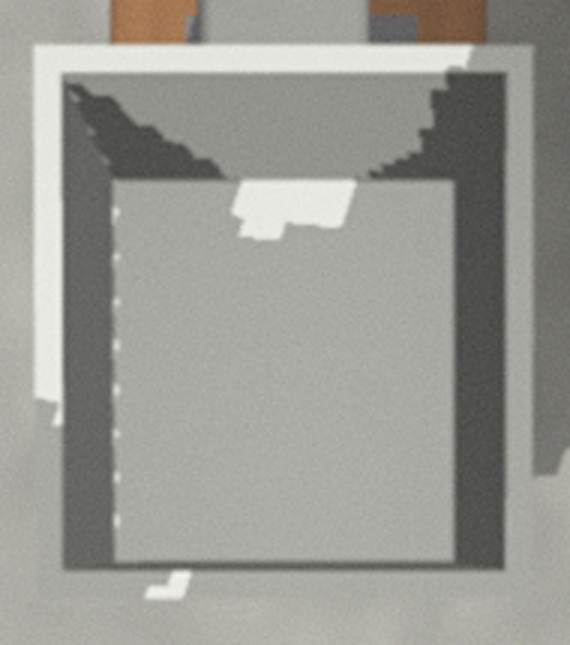

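```bash
python3 - <<'E'
from pw import *
m=imaging.camera_model("wrist")
print(fitw([(62,72),(506,72),(505,570),(63,570),(113,180),(455,180),(455,562),(114,562)],m))
D=rot(-sx,0.0)
p=pf(170,42); bot.movel(p,max_speed=100)
p=pf(175,170); bot.movel(p,max_speed=250)
q=EDGE+sx*95; q[2]=160; bot.move_ptp(q,D); bot.grip(0.75)
bot.dwell(0.2); s=st(); m=imaging.camera_model("wrist"); i=imaging.capture("wrist"); cv2.imwrite("pics/w6.png",i); np.save("m6.npy",m)
print(look())
print("edge px",proj("wrist",EDGE,m))
E
```

```text
(array([-2.0616e+00,  1.5000e-03, -2.2039e+00,  7.0000e-04, -3.1720e-01]), np.float64(0.61), array([-0.1, -0.2,  0.4, -0. ,  0.4,  0.1,  0. ,  0.1,  0.1,  0.2, -0.5,
        0.2, -0.6, -0.2,  0.1, -0.2]))
t 15.29 tcp [523.4  43.6 160.1] F [ 0.59  0.63 -0.03] open 0.751
(np.float64(-1.02), np.float64(0.0179), np.float64(-3.25), np.float64(0.0), np.int32(143), np.int32(150))
edge px [253.80031038  62.52260644]
```

View pics/w6.png

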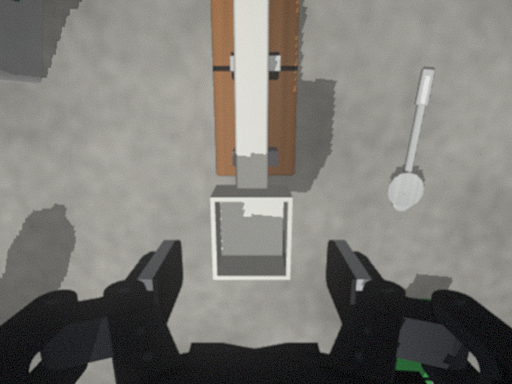

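```bash
python3 - <<'E'
from h import *
crop(cv2.imread("pics/w6.png"),200,35,110,65,7,"w6z.png")
E
```

```text
(no output)
```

View pics/w6z.png

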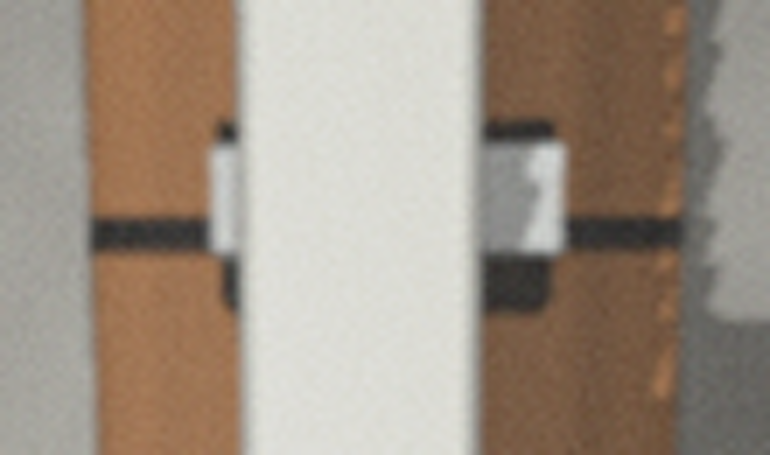

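```bash
python3 - <<'E'
from h import *
m=np.load("m6.npy",allow_pickle=True).item()
T=lambda x,y:np.array([(x+.5)/7-.5+200,(y+.5)/7-.5+35])
e=at("wrist",T(388.5,193),45,m); l=[at("wrist",T(x,234),10,m) for x in(92,682)]
print(e,(e-EDGE)@sx,(e-EDGE)@sy, l,np.mean(l,0),(np.mean(l,0)-EDGE)@sx)
h=[at("wrist",T(x,200),57,m) for x in(242,480)];print("handle",np.mean(h,0),(np.mean(h,0)-EDGE)@sy,np.linalg.norm(h[0]-h[1]))
for z in (38.5,):print(at("wrist",T(388,253),z,m))
# collar refine: view
D=rot(-sx,0.0); c=np.array([441.5,-259.4,0]); q=c+sx*75; q[2]=150
print(solve_ik(q,D))
g=EDGE+sx*20; g[2]=200; bot.move_ptp(q,D); bot.dwell(.15); st()
m=imaging.camera_model("wrist"); np.save("m7.npy",m); cv2.imwrite("pics/w7.png",imaging.capture("wrist")); print(proj("wrist",c+[0,0,16],m))
print(look())
E
```

```text
[532.92068719 -51.45530887  45.        ] -0.256445993966501 0.9130557850909983 [array([567.17421072, -47.25865667,  10.        ]), array([498.52345488, -54.92098268,  10.        ])] [532.8488328  -51.08981968  10.        ] 0.11472863796075723
handle [535.43346246 -49.1101219   57.        ] -1.8424016829795211 23.30376817759795
[532.35926982 -46.30188392  38.5       ]
[-0.56017653  0.25882251 -0.51422203  0.79775178  0.         -2.24117653]
t 16.56 tcp [ 434.  -183.8  150.1] F [ 0.29 -0.38 -0.21] open 0.749
[254.90098408  91.64135512]
(np.float64(-1.12), np.float64(0.0171), np.float64(-3.16), np.float64(0.0), np.int32(145), np.int32(148))
```

View pics/w7.png

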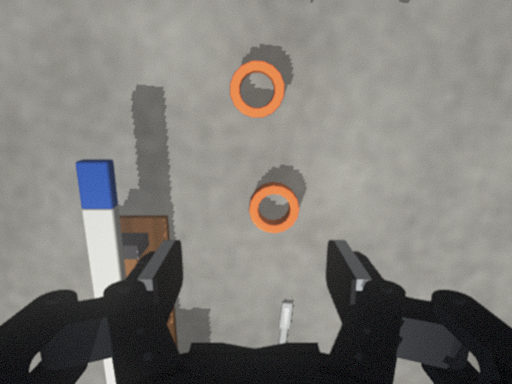

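```bash
python3 - <<'E'
from h import *
crop(cv2.imread("pics/w7.png"),215,45,85,85,7,"w7z.png")
E
```

```text
(no output)
```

View pics/w7z.png

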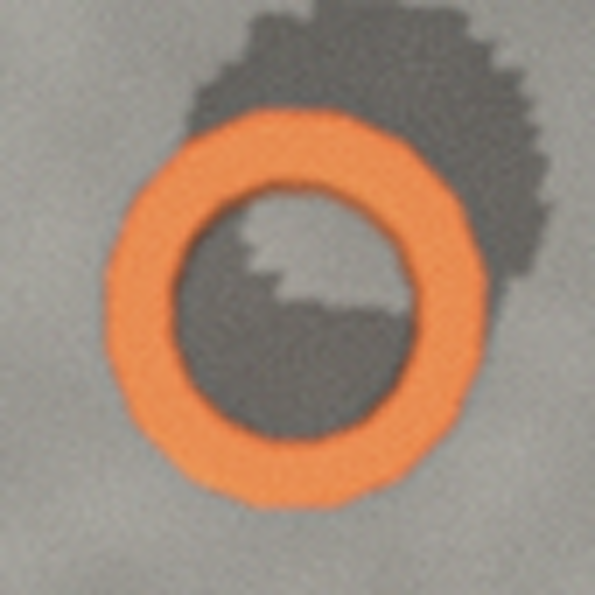

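```bash
cat >> h.py <<'E'
D=rot(-sx,0.0)
E
python3 - <<'E'
from h import *
m=np.load("m7.npy",allow_pickle=True).item()
T=lambda x,y:np.array([(x+.5)/7-.5+215,(y+.5)/7-.5+45])
c=at("wrist",T(296.5,308),16,m); print(c, np.linalg.norm(at("wrist",T(106,308),16,m)-at("wrist",T(488,308),16,m)))
np.save("col.npy",c)
bot.move_ptp([c[0],c[1],60],D)
r=bot.movel([c[0],c[1],1],max_speed=60,threshold=5); print(r); st()
bot.grip(0.3,20); st()
cv2.imwrite("pics/w8.png",imaging.capture("wrist"))
E
```

```text
[ 440.1769679  -261.87302334   16.        ] 42.90949495138003
False
t 18.38 tcp [ 440.4 -262.1    1.3] F [-0.15  0.25 -0.14] open 0.751
t 18.7 tcp [ 440.5 -262.1    1.6] F [-0.8   1.51  5.98] open 0.505
```

View pics/w8.png

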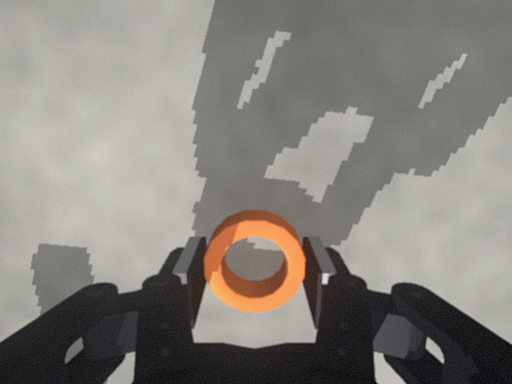

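```bash
python3 - <<'E'
from h import *
crop(cv2.imread("pics/w8.png"),190,195,130,130,5,"w8z.png")
m=imaging.camera_model("wrist"); np.save("m8.npy",m)
bot.movel([440.18,-261.87,130],max_speed=200); bot.dwell(.2); st(); cv2.imwrite("pics/w9.png",imaging.capture("wrist"))
i=cv2.imread("pics/w9.png");crop(i,190,195,130,130,5,"w9z.png"); np.save("m9.npy",imaging.camera_model("wrist"))
E
```

```text
t 19.74 tcp [ 439.4 -261.2  128.6] F [ 0.51 -0.26 -0.59] open 0.507
```

View pics/w8z.png

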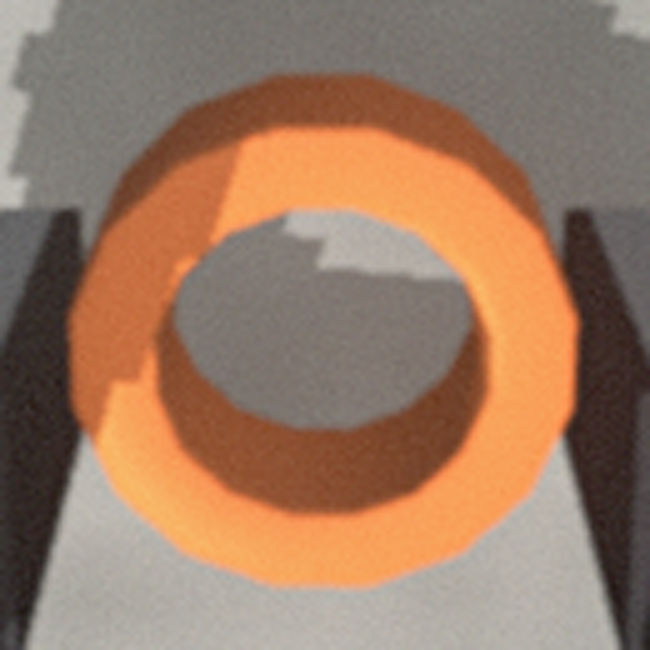

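View pics/w9z.png

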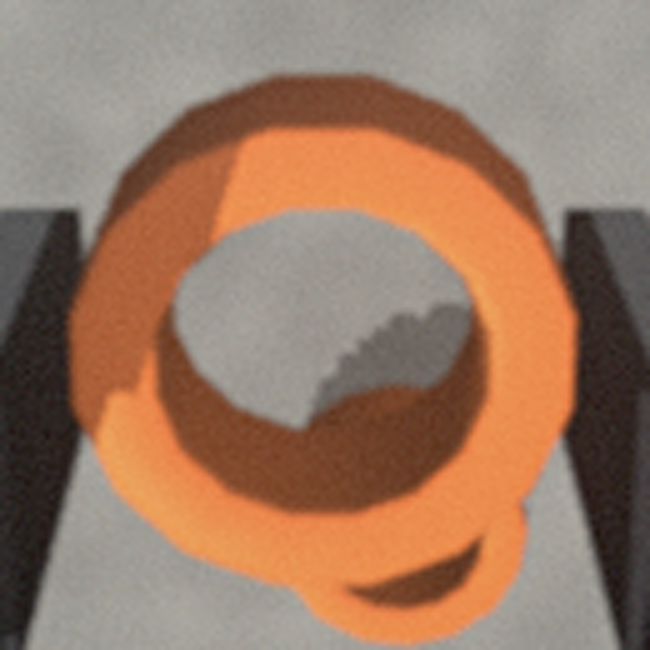

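```bash
python3 - <<'E'
from h import *
m=np.load("m8.npy",allow_pickle=True).item()
T=lambda x,y:np.array([(x+.5)/5-.5+190,(y+.5)/5-.5+195])
c=at("wrist",T(324,359),16,m); t=np.array([440.5,-262.1,1.5]); o=c-t
print(c,"offset along sx",o@sx,"sy",o@sy)
off=np.clip(o@sx,-2,2)
E0=np.array([532.95,-51.3,0]); tgt=E0+sx*0-sy*2.0
p=tgt-sx*off; print("edge target",tgt,"tcp",p); np.save("p.npy",p)
bot.move_ptp([p[0],p[1],100],D); bot.dwell(.2); st()
print(look()); m=imaging.camera_model("wrist"); np.save("m10.npy",m); cv2.imwrite("pics/w10.png",imaging.capture("wrist"))
sc=imaging.capture("scene"); crop(sc,180,100,140,120,5,"s10.png")
E
```

```text
[ 440.38536561 -262.33577004   16.        ] offset along sx -0.22173221577284238 sy 0.13986915088074173
edge target [534.93786744 -51.08003852   0.        ] tcp [534.91348116 -50.85965139   0.        ]
t 20.92 tcp [534.9 -52.3 100.2] F [ 0.41 -0.53  0.45] open 0.504Traceback (most recent call last):
  File "<stdin>", line 10, in <module>
  File "h.py", line 51, in look
    def look(): return tilt(imaging.capture("top"),imaging.capture("scene"))
                       ~~~~^^^^^^^^^^^^^^^^^^^^^^^^^^^^^^^^^^^^^^^^^^^^^^^^^
  File "h.py", line 48, in tilt
    t,a=blue(top,"top"); s,b=blue(scene,"scene"); mt,ms=imaging.camera_model("top"),imaging.camera_model("scene")
        ~~~~^^^^^^^^^^^
  File "h.py", line 39, in blue
    nn,l,stt,c=cv2.connectedComponentsWithStats(m); j=1+np.argmax(stt[1:,4])
                                                        ~~~~~~~~~^^^^^^^^^^^
    return _wrapfunc(a, 'argmax', axis=axis, out=out, **kwds)
    return bound(*args, **kwds)
ValueError: attempt to get argmax of an empty sequence
```

```bash
python3 - <<'E'
from h import *
st()
m=imaging.camera_model("wrist"); np.save("m10.npy",m); cv2.imwrite("pics/w10.png",imaging.capture("wrist"))
sc=imaging.capture("scene"); crop(sc,180,100,140,120,5,"s10.png");st()
E
```

```text
t 21.02 tcp [534.9 -52.  100.2] F [-0.12 -0.38 -0.36] open 0.507
t 21.12 tcp [534.9 -51.6 100.1] F [-0.08  0.3  -0.35] open 0.504
```

View pics/w10.png

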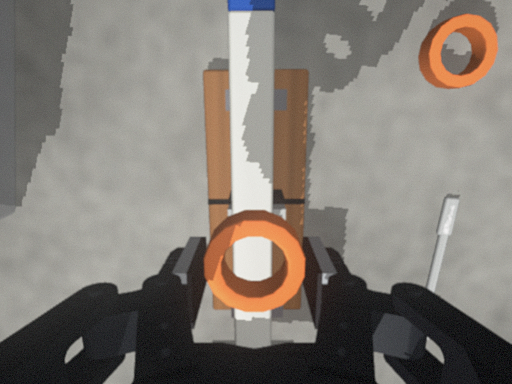

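View pics/s10.png

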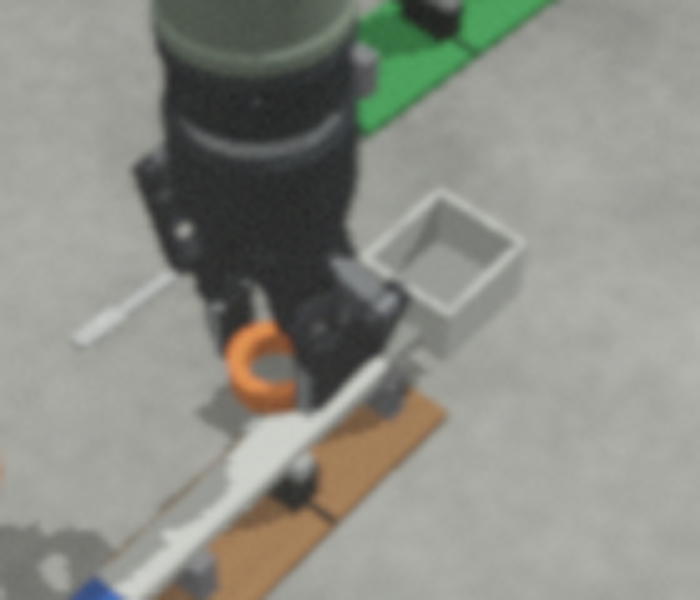

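```bash
python3 - <<'E'
from h import *
p=np.load("p.npy")
bot.movel([p[0],p[1],63],max_speed=50); bot.dwell(.4); s=st()
r=bot.movel([p[0],p[1],58.6],max_speed=8,threshold=1.6); print(r); st(); bot.dwell(.3); st()
cv2.imwrite("pics/w11.png",imaging.capture("wrist"))
sc=imaging.capture("scene"); crop(sc,180,100,140,120,5,"s11.png")
E
```

```text
t 22.41 tcp [535.  -50.9  63.2] F [-0.37 -0.91  0.12] open 0.507
True
t 22.96 tcp [534.8 -50.8  58.6] F [ 0.36 -0.29  3.85] open 0.503
t 23.26 tcp [534.8 -50.8  58.5] F [0.21 0.14 5.75] open 0.501
```

View pics/w11.png

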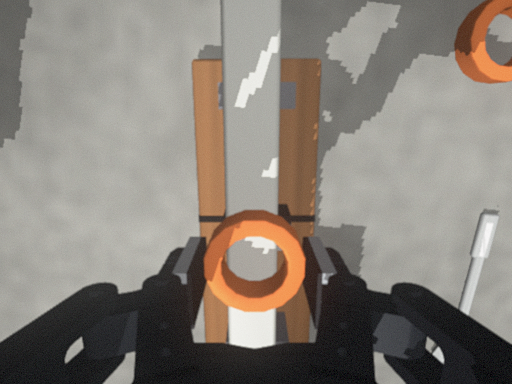

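View pics/s11.png

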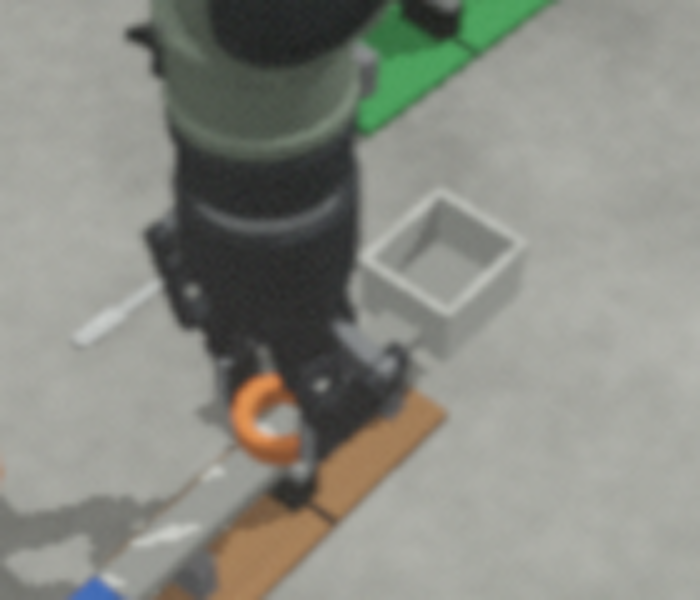

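```bash
python3 - <<'E'
from h import *
p=np.load("p.npy")
bot.movel([p[0],p[1],58.9],max_speed=8); bot.dwell(.2); s=st()
if s["contact_force"][2]>2: bot.movel([p[0],p[1],59.2],max_speed=8); bot.dwell(.2); s=st()
bot.grip(0.62,20); bot.dwell(.3); bot.grip(0.85); st()
cv2.imwrite("pics/w12.png",imaging.capture("wrist"))
E
```

```text
t 23.86 tcp [534.7 -50.8  58.7] F [ 0.36 -0.35 -0.64] open 0.507
t 24.75 tcp [534.9 -50.9  58.9] F [ 0.94  0.52 -0.34] open 0.851
```

View pics/w12.png

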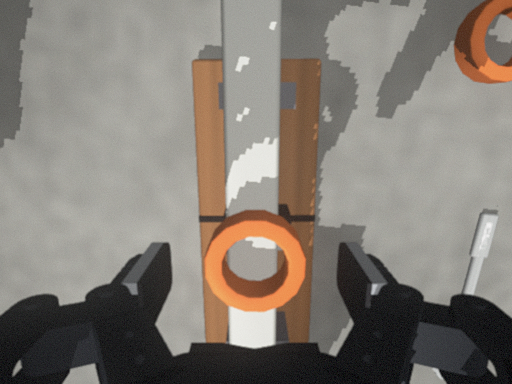

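Collar released at (255,262) without moving. I'll lift straight up, back off to the bowl side and check the tilt and centring.

```bash
python3 - <<'E'
from h import *
p=np.load("p.npy")
bot.movel([p[0],p[1],100],max_speed=60)
bot.movel([p[0],p[1],165],max_speed=150)
q=EDGE+sx*75; q[2]=165; bot.movel(q,max_speed=150); bot.dwell(.4)
m=imaging.camera_model("wrist"); np.save("m13.npy",m); i=imaging.capture("wrist"); cv2.imwrite("pics/w13.png",i); crop(i,195,20,120,90,6,"w13z.png")
q=EDGE+sx*175; q[2]=170; bot.move_ptp(q,D)
bot.dwell(.3); top,sc=imaging.capture("top"),imaging.capture("scene"); print(tilt(top,sc)); st()
crop(sc,180,110,130,120,5,"s13.png"); cv2.imwrite("pics/t13.png",top)
E
```

```text
(np.float64(-1.12), np.float64(0.0175), np.float64(-3.22), np.float64(0.0), np.int32(145), np.int32(149))
t 28.2 tcp [514.7 122.1 170. ] F [ 0.07 -0.55 -0.29] open 0.849
```

View pics/w13z.png

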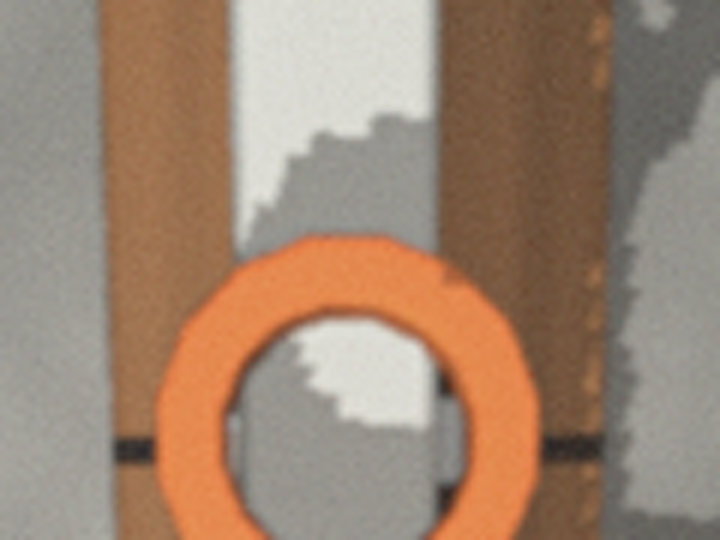

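View pics/s13.png

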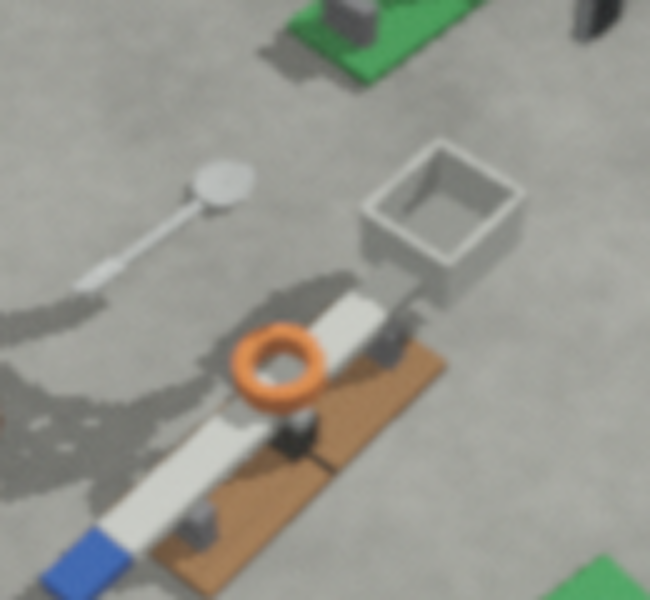

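View pics/t13.png

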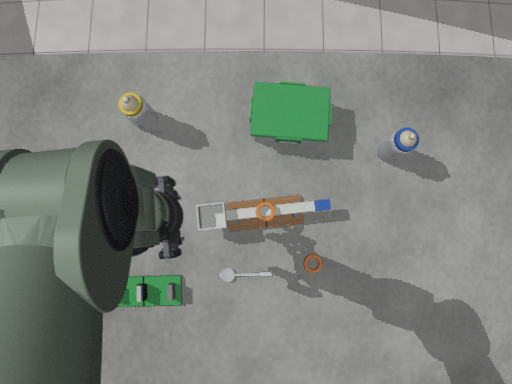

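```bash
python3 - <<'E'
from h import *
i=cv2.imread("pics/w13.png"); m=np.load("m13.npy",allow_pickle=True).item()
h=cv2.cvtColor(i,cv2.COLOR_BGR2HSV); k=cv2.inRange(h,(5,120,150),(20,255,255))
cs,_=cv2.findContours(k,cv2.RETR_EXTERNAL,cv2.CHAIN_APPROX_NONE)
for c in cs:
    if len(c)>60:
        e=cv2.fitEllipse(c); P=at("wrist",e[0],73,m); d=P-np.array([532.95,-51.3,73]); print(e,P,"dx",d@sx,"dy",d@sy)
l=[at("wrist",((x+.5)/6-.5+195,(450.5)/6-.5+20),10,m) for x in(135,572)]; print("line",l,(np.mean(l,0)-[532.95,-51.3,10])@sx)
crop(i,195,60,120,70,6,"w13y.png")
print("tilt now",look(),bot.get_state()["t"])
E
```

```text
((240.5639190673828, 90.25132751464844), (72.29188537597656, 164.89578247070312), 176.8563232421875) [542.40857102 -50.79588292  73.        ] dx -0.5392016783114698 dy -9.456635830880396
line [array([564.2997619 , -47.52019177,  10.        ]), array([502.80154817, -54.29522932,  10.        ])] 0.3238492328628583
tilt now (np.float64(-1.07), np.float64(0.0163), np.float64(-3.29), np.float64(0.0), np.int32(144), np.int32(149)) 28.3
```

View pics/w13y.png

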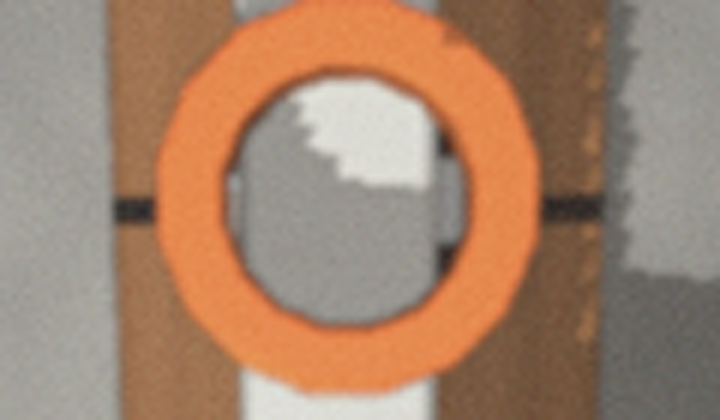

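```bash
python3 - <<'E'
from h import *
m=np.load("m13.npy",allow_pickle=True).item(); E0=np.array([532.95,-51.3,0])
T=lambda x,y:((x+.5)/6-.5+195,(y+.5)/6-.5+60)
for n,x,y,z in [("collar",348.5,196,73),("handle",339,200,57)]:
    d=at("wrist",T(x,y),z,m)-E0; print(n,d@sx,d@sy)
for y in(153,243): print("edge",(at("wrist",T(460,y),45,m)-E0)@sx)
E
```

```text
collar 0.7409473285939591 -1.3830254530917385
handle 0.6096247847868868 -2.5084367923027746
edge -5.3846027103532235
edge 5.360996484308158
```

Collar centre is 0.7 mm along and 1.4 mm across from the edge centre, which is good. The scoop is level and steady, so I'm handing in.

```bash
python3 - <<'E'
from h import *
print(look()); bot.sign_off(); st()
E
```

```text
(np.float64(-1.12), np.float64(0.0156), np.float64(-3.32), np.float64(0.0), np.int32(144), np.int32(150))
the job is handed in; nothing more can be done
the job is handed in; nothing more can be done
```

The scoop is balanced level on the knife edge with the right-hand orange collar lying flat on it over the edge. I handed the job in at about 28 s, with the gripper clear of everything.

- **Finding the balance point:** I slid the scoop towards its grip end with light pushes on the bowl's front and let go after each one to judge the tilt. It balances with the edge about 2 mm to the grip side of its middle.
- **Level check:** Before the collar went on, the close-up wrist fit gave a tilt of about 0.0015 rad. The overview cameras read 0.016–0.018 rad, but that reading carries a steady offset of about 0.019 rad. The offset comes from the start, when they read about -0.06 rad and the wrist fit gave -0.082. Their reading hardly changed after the collar was added, so I take the scoop as level. I did not repeat the wrist fit with the collar on.
- **Collar centring:** It sits about 0.7 mm along and 1.4 mm across from the edge's centre. An automatic outline fit gave about 9 mm across, because it had also picked up the brown wood, so I used the reading by eye instead.
- **Force while placing:** The collar briefly pressed down with about 6 N before I backed off and let go.
- **Bystanders:** The food box, bottles and teaspoon appear unmoved in the last overhead picture.

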